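# Roll the soft candle to the mark

## Robot

A 6-joint arm with a two-finger parallel gripper is mounted at the origin on the work surface. World frame = base frame: x ahead of the robot, y to its left, z up, the work surface at z = 0. Lengths are in m, angles in degrees, forces in N, time in s.
With the tool pointing down it reaches from about 0.25 to 0.8 m from the base axis. Payload 8.5 kg.
Tool frame: the origin (TCP) lies midway between the tips of the shut fingers; the grasp point (between the pads) lies 19 mm behind it (manip.hold_point_z is the distance from the TCP to the grasp point, in m); z points along the fingers, y is the line along which they close (so a half turn about z gives the same grasp; the last joint's range is limited). The gripper opens to 85 mm and grips with 20 to 120 N. Pads are 22 mm wide; open, the fingers measure 114 mm over their backs; the gripper's body (76 mm by 85 mm) begins 54 mm behind the grasp point. The pads swing forward as they close: fully open they stand 13 mm farther back than shut.
Start: joints at [-66.062, 13.648, -0.773, 75.585, 0, 90], TCP at [0.213, -0.48, 0.231] pointing down, gripper open.
Joint ranges: [-152.45, 152.45], [-59.26, 108.67], [-65.41, 83.53], [-104.44, 129.93], [-82.83, 76.93], [-180, 180]. Speed limits (degrees/s): [127.2, 127.2, 159.86, 180, 180, 180].

## Interface

Orientations are given as a 3x3 rotation matrix whose columns are the frame's x, y, z axes.
In Python, from bench import telemetry, optics, manip, cut_out gives the robot as it stands. The module is installed in compiled form; this text tells all that it offers.
- The arm moves only by the shell command python3 -m creep 'ROWS' [OPENING] [FORCE]. ROWS is text: rows parted by semicolons, each of 6 numbers parted by spaces: the shift along the tool's x, y, z scaled (see below), then the turn, a rotation vector about the tool's x, y, z scaled (see below). In form: dx dy dz wx wy wz; .... A call has 1 to 5 rows; each row shifts and turns the commanded pose from where the row before left it, along the tool's axes as they then stand; what a row does not reach is not made up. The controller multiplies each number of a shift by 3 cm and each number of a turn by 4 degrees. A row lasts 1/12 s, in which the tool goes at most 41.7 mm and 7.16 degrees, less where a joint would pass 70% of its speed; a pose out of reach is approached as far as the arm can. A call with a number of a shift or a turn outside -1 to 1 is refused whole. A call with a gripper value outside its range is refused whole. OPENING is the opening, from 0 (shut) to 1 (fully open), set as the call begins (- or left out, the last holds). The fingers move at their own pace and stop on an object; FORCE is the grip in N (left out, the last holds). Time passes only in rows, so rows that do not move let the fingers close. It gives the time, the measured TCP pose, the force, the opening and the grip force at its end, in the units of the state.
- telemetry.observe(): the state, without advancing time (a new reading comes with each control period).
- optics.camera(name): name is "scene" or "top"; returns the picture (480x640x3 uint8, red, green, blue); there is no depth.
- optics.camera_params(name): a dict with "fx", "fy", "cx", "cy" (pixels), "extrinsics" (4x4, takes a point from world to camera coordinates). Camera axes: x right, y down, z forward; pixel columns grow to the right and rows downward; lengths in m; the calibration is good to about 2 mm. A picture is of the moment at which its call begins. camera_params takes no time and is no camera call.
- manip.job_done(): hands the job in; it is judged then, once.
Trained networks look in the newest picture that a camera, given by its name, has taken for a name from the list of things; names that differ only in an ending like _2 or _b are one class to them, and where a whole thing is asked for, a point or a joint stands for the part that bears it (a point fixed in the world has none). Each returns a list of dicts, best first, with "p" (0 to 1); they miss things now and then, are a little off and sometimes report something else, mostly with a low value. They report only what shows in the picture. A call takes as long as a camera call. They do not tell look-alikes from the thing itself.
- cut_out(camera, thing): "region" (480x640 bool, what is visible of it) and "at" ([row, column] in pixels, amid what is visible of it).
The state is a dict: "t": time; "qpos": joint angles; "dq": joint speeds; "joint_torque": joint torques, N m; "tcp_pos": TCP position; "orientation": TCP orientation; "ft_force": force on the tool from outside, world axes, zero at the start; "ft_torque": the same for the moment, N m; "gripper_width": opening from 0.0 (shut) to 1.0 (fully open); "grasp_force": force on a finger pad.
Only numpy, scipy, OpenCV 4.12 (cv2) and the standard library are available. Lean on these libraries where they do the work, as an engineer would, in place of code of your own. Each camera call takes 0.05 s, during which the arm holds its last target. There are 200 camera calls.

## Task

The thick beeswax candle on the board is still too soft to be picked up or pressed hard. First lay the little wooden bar with the cell cups, which lies in its way, in the open tin; then, gently pushing its side, roll the candle along the board until it rests over the black line, square to the board and between the two pointers, without letting it overrun the line. Leave the slim candle, the honey jar, the hive tool, the lamp and the board as they are.

Things in the scene. Friction and masses are not known exactly. Their poses are not given: they have to be found in the camera images.
- board: Fixed flat plywood board, 200 mm (its x) by 540 mm (its y) by 18 mm thick, with a wooden batten across each end (25 mm wide, standing 25 mm above the top face, inner faces 245 mm from the board's middle, square to its y). Origin at the centre of its underside. Candles roll along its y, which points across the robot's front, turned by at most 0.2 rad.
- mark: A thin black line (no height) across the board, along the mark's x, ended by two small fixed dark steel pointers on the board's long edges (6 mm high, from 81 to 105 mm either side of the line's middle). Origin at the middle of the line on the board's top face; axes parallel to the board's. Within 20 mm of the board's middle.
- candle: Thick beeswax cylinder, 84 mm diameter, 110 mm long, 0.4 to 0.8 kg, lying loose on its side near either end of the board, axis up to 0.22 rad askew. Origin at its centre, 42 mm above the board; own x is its axis (17 mm wick at +x), y and z turn as it rolls. Let go at 0.05 m/s it coasts about 5 mm. A push from one side hardly turns it; pressed with 5 to 12 N against an end batten it squares up; over 22 N spoils it.
- slim: The slim candle, not to be disturbed: the same wax, 48 mm in diameter, 110 mm long, lying loose on the other end of the board. Origin at its centre, own x along its axis.
- bar: Loose wooden bar, 120 mm long (its x), 22 mm wide (its y), 20 mm high, 70 g, with four upright cups on top, 16 mm high, up to 18 mm in diameter, 27 and 48 mm either side of its middle (the middle is free). It lies on the line, its x within 0.5 rad of the board's y. Origin at the centre of its underside.
- tin: Fixed open metal tin, 210 mm (its x) by 120 mm (its y) outside, 45 mm high, walls and floor 3 mm thick, on the table beyond one end of the board (left or right). Origin at the centre of its underside.
- lamp: Fixed light-blue foam block 200 mm (x) by 120 mm (y) by 75 mm high with a black desk lamp on it: round base 100 mm wide, 30 mm towards +x, neck out to 85 mm in +x, head (80 mm wide) back over the block's middle, 0.31 to 0.41 m above the table; beyond the other end of the board. Origin at the centre of the block's underside.
- jar: Loose full honey jar, 66 mm in diameter, 95 mm high, upright on the table close to the board's far long edge; not to be disturbed. Origin at the centre of its underside.
- hive_tool: Loose flat steel hive tool, 220 mm long, up to 45 mm wide, 6 mm thick, lying on the table along the board's far long edge, beside the jar; not to be disturbed. Origin about mid-length on its underside, x along it.
Things that resemble listed ones, but are neither listed nor needed, are in the scene too. What is shaped like the candle but blue or purple is not meant.

How it is judged (in metres and radians):
On the way, in this order (a step that is already met when the one before it is completed fails the run):
1. the bar lies in the tin, let go (x of bar in the frame of tin between -0.095 and 0.095 m and y of bar in the frame of tin between -0.055 and 0.055 m and z of bar in the frame of tin below 0.03 m and linear speed of bar below 0.02 m/s and contact force between the fingers and bar below 0.1 N), for 0.2 s.
2. the thick candle rests over the line (y of candle in the frame of mark between -0.008 and 0.008 m and x of candle in the frame of mark between -0.032 and 0.032 m and angle between the x axis of candle and the x axis of mark, either way round below 0.1 rad and z of candle in the frame of mark between 0.036 and 0.048 m and linear speed of candle below 0.008 m/s), for 0.3 s.
At the end, for the whole second after the job is handed in: The thick candle lies at rest on the board with its centre within 8 mm of the black line, within 32 mm of the line's middle (so between the pointers) and its axis within 0.10 rad of the line's direction; the bar lies at rest inside the tin (all of step 2 and x of bar in the frame of tin between -0.095 and 0.095 m and y of bar in the frame of tin between -0.055 and 0.055 m and z of bar in the frame of tin below 0.03 m and linear speed of bar below 0.02 m/s); the robot touches nothing.
It fails at once if the thick candle overruns the line by more than 15 mm (towards the slim candle) ((y of slim in the frame of mark below 0 m and y of candle in the frame of mark below -0.015 m) or (y of slim in the frame of mark above 0 m and y of candle in the frame of mark above 0.015 m)).
It fails at once if the thick candle is lifted (more than 10 mm) (z of candle in the frame of mark above 0.052 m).
It fails at once if the thick candle is pressed with more than 22 N (contact force between any of the fingers, the arm and candle above 22 N).
It fails at once if the slim candle or the honey jar is moved 20 mm, the jar tipped, or the hive tool moved 25 mm (distance of any of slim, jar from where it was at the start of the episode above 0.02 m or angle between jar's own z axis and vertical above 0.3 rad or distance of hive_tool from where it was at the start of the episode above 0.025 m).
It fails at once if the lamp or the board is pushed hard (25 N) (contact force between any of the arm, the fingers and lamp above 25 N or contact force between any of the arm, the fingers and board above 25 N).
It also fails if it takes over 72 s, if anything falls off the work surface, if the arm or the gripper's body presses on something with over 40 N, if the wrist force passes 120 N, or if a joint passes its speed limit or range.

## Working session

There is one attempt and no reset: what is moved stays moved. The work goes in short steps, Python scripts to look and compute and a shell command to move; the robot and the scene stay as the last step left them, time stands still between calls to the robot, and variables do not carry over. Pictures are saved under pics/ and viewed, at most 10 in all, crops included, and the job is handed in when it is done.

```bash
mkdir -p pics
cat > h.py <<'E'
import numpy as np, cv2
from bench import telemetry, optics, manip, cut_out
def ray(cam,u,v):
    p=optics.camera_params(cam);E=np.array(p["extrinsics"]);R=E[:3,:3];t=E[:3,3]
    d=R.T@np.array([(u-p["cx"])/p["fx"],(v-p["cy"])/p["fy"],1]);return -R.T@t,d
def onz(cam,u,v,z):
    o,d=ray(cam,u,v);return o+d*(z-o[2])/d[2]
def px(cam,P):
    p=optics.camera_params(cam);E=np.array(p["extrinsics"]);q=E[:3,:3]@np.array(P)+E[:3,3]
    return p["fx"]*q[0]/q[2]+p["cx"],p["fy"]*q[1]/q[2]+p["cy"]
def shot(cam,name=None):
    im=optics.camera(cam)
    if name: cv2.imwrite("pics/"+name,im[:,:,::-1])
    return im
E
python3 - <<'E'
from h import *
a=shot("top","top0.png");b=shot("scene","scene0.png")
H={"board":.018,"mark":.018,"candle":.06,"slim":.042,"bar":.038,"tin":.045,"lamp":.075,"jar":.095,"hive_tool":.006}
for c in("top","scene"):
  print(c,ray(c,320,240)[0].round(3))
  for n in H:
    for r in cut_out(c,n)[:3]:
      ys,xs=np.nonzero(r["region"]);
      if r["p"]<.2: continue
      (cx,cy),wh,ang=cv2.minAreaRect(np.c_[xs,ys].astype(np.float32))
      print(n,round(r["p"],2),np.round(r["at"]),(round(cx),round(cy)),np.round(wh),round(ang),onz(c,cx,cy,H[n]).round(3))
E
```

```text
top [0.443 0.007 1.404]
board 0.57 [255. 301.] (305, 251) [226.  84.] 7 [0.489 0.01  0.018]
mark 0.5 [216. 311.] (308, 251) [ 8. 86.] 7 [0.489 0.002 0.018]
candle 0.92 [330. 210.] (211, 331) [48. 36.] 37 [0.307 0.236 0.06 ]
candle 0.78 [169. 459.] (458, 169) [35. 55.] 61 [ 0.674 -0.362  0.06 ]
candle 0.63 [257. 378.] (378, 258) [35. 47.] 7 [ 0.467 -0.164  0.06 ]
slim 0.97 [244. 228.] (229, 241) [20. 46.] 14 [0.518 0.192 0.042]
bar 0.84 [254. 307.] (306, 252) [50. 11.] 33 [0.486 0.007 0.038]
bar 0.36 [198. 363.] (366, 199) [88. 18.] 6 [ 0.611 -0.142  0.038]
tin 0.65 [273. 141.] (138, 271) [55. 89.] 4 [0.453 0.408 0.045]
lamp 0.77 [248. 488.] (496, 253) [89. 96.] 89 [ 0.471 -0.44   0.075]
jar 0.87 [190. 284.] (287, 187) [29. 28.] 45 [0.637 0.048 0.095]
hive_tool 0.65 [190. 286.] (287, 187) [29. 27.] 45 [0.651 0.05  0.006]
hive_tool 0.63 [200. 363.] (366, 198) [88. 18.] 4 [ 0.618 -0.146  0.006]
scene [0.807 0.536 0.88 ]
board 0.81 [272. 332.] (337, 254) [222. 106.] 67 [0.477 0.037 0.018]
mark 0.48 [239. 350.] (324, 245) [12. 93.] 70 [ 0.489 -0.002  0.018]
candle 0.98 [166. 185.] (185, 167) [57. 34.] 27 [ 0.678 -0.35   0.06 ]
candle 0.95 [249. 190.] (193, 252) [62. 40.] 6 [ 0.754 -0.099  0.06 ]
candle 0.95 [280. 460.] (460, 281) [66. 43.] 86 [0.313 0.242 0.06 ]
slim 0.63 [284. 270.] (272, 284) [48. 32.] 90 [0.641 0.045 0.042]
slim 0.58 [307. 361.] (362, 310) [25. 59.] 77 [0.515 0.19  0.042]
bar 0.76 [247. 331.] (328, 243) [10. 49.] 4 [0.486 0.011 0.038]
tin 0.63 [394. 456.] (459, 393) [ 78. 122.] 60 [0.458 0.414 0.045]
lamp 0.71 [118. 240.] (235, 81) [160.  84.] 69 [ 0.435 -0.587  0.075]
jar 0.84 [286. 272.] (272, 284) [49. 34.] 90 [0.652 0.077 0.095]
hive_tool 0.92 [235. 248.] (246, 229) [74. 21.] 65 [ 0.618 -0.141  0.006]
```

View pics/top0.png

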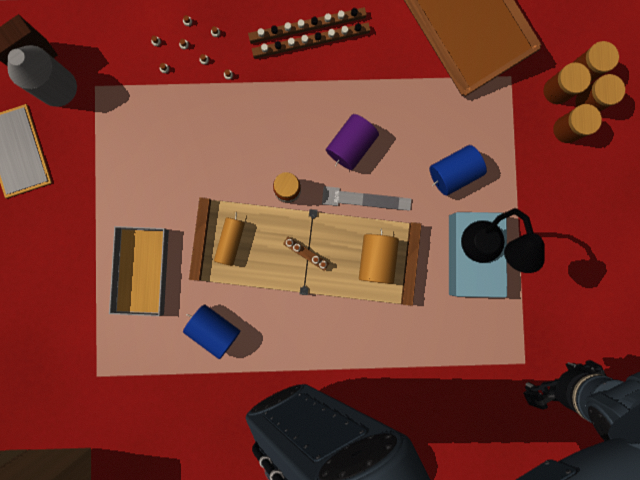

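View pics/scene0.png

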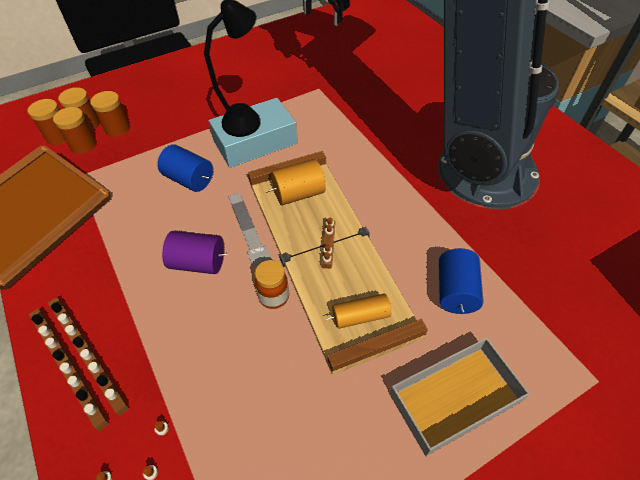

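Run:
```python
from h import *
im=shot("top")
# mark: pointers
hsv=cv2.cvtColor(im,cv2.COLOR_RGB2HSV)
def reg(c,n,near):
    L=[r for r in cut_out(c,n)]
    return min(L,key=lambda r:np.hypot(r["at"][1]-near[0],r["at"][0]-near[1]))["region"]
def edges(R,cam,zs):
    # per-row left/right boundary lines fitted, -> world direction
    ys=np.unique(np.nonzero(R)[0]);ys=ys[6:-6]
    l=np.array([np.nonzero(R[y])[0].min() for y in ys]);r=np.array([np.nonzero(R[y])[0].max()+1 for y in ys])
    out=[]
    for a in(l,r,(l+r)/2):
        k,b=np.polyfit(ys,a,1);P=onz(cam,k*ys[0]+b,ys[0],zs);Q=onz(cam,k*ys[-1]+b,ys[-1],zs);d=P-Q
        out.append((np.arctan2(d[1],d[0]).round(3),((P+Q)/2).round(4)))
    return out
print("candle");[print(e) for e in edges(reg("top","candle",(378,258)),"top",.06)]
print("slim");[print(e) for e in edges(reg("top","slim",(228,242)),"top",.042)]
dark=(im.max(2)<60).astype(np.uint8); sub=np.zeros_like(dark);sub[200:300,295:325]=dark[200:300,295:325]
n,lab,st,ce=cv2.connectedComponentsWithStats(sub)
for i in range(1,n):
    if st[i][4]>15: print("dark",st[i],ce[i].round(1),onz("top",*ce[i],.022).round(4))
R=reg("top","mark",(308,251));ys,xs=np.nonzero(R);print("mark",ys.min(),ys.max())
B=reg("top","bar",(306,252));ys,xs=np.nonzero(B);rc=cv2.minAreaRect(np.c_[xs,ys].astype(np.float32));bp=cv2.boxPoints(rc)
for z in(.018+.02,.018+.036):print("bar",z,[onz("top",*p,z)[:2].round(4) for p in bp],onz("top",*rc[0],z).round(4))
T=reg("top","tin",(138,271));ys,xs=np.nonzero(T);rc=cv2.minAreaRect(np.c_[xs,ys].astype(np.float32))
print("tin",[onz("top",*p,.045)[:2].round(4) for p in cv2.boxPoints(rc)],onz("top",*rc[0],.045).round(4))
print("lamphead",onz("top",525,252,.36),"tcp",telemetry.observe()["tcp_pos"],telemetry.observe()["orientation"])
c=np.hstack([cv2.resize(im[200:305,190:430],None,fx=3.3,fy=3.3,interpolation=cv2.INTER_CUBIC)])
cv2.imwrite("pics/crop.png",c[:,:,::-1])
```

```text
candle
(np.float64(-0.147), array([ 0.4695, -0.1232,  0.06  ]))
(np.float64(-0.197), array([ 0.4671, -0.2081,  0.06  ]))
(np.float64(-0.172), array([ 0.4683, -0.1656,  0.06  ]))
slim
(np.float64(-0.305), array([0.519 , 0.2145, 0.042 ]))
(np.float64(-0.285), array([0.5176, 0.1656, 0.042 ]))
(np.float64(-0.295), array([0.5183, 0.1901, 0.042 ]))
dark [310 210   7  11  41] [312.8 213.6] [ 0.5809 -0.0121  0.022 ]
dark [301 286   7   8  36] [304.1 289.8] [0.3956 0.0142 0.022 ]
mark 209 295
bar 0.038 [array([0.5088, 0.0627]), array([0.5265, 0.0504]), array([ 0.4584, -0.0473]), array([ 0.4407, -0.0349])] [0.4836 0.0077 0.038 ]
bar 0.05399999999999999 [array([0.508, 0.062]), array([0.5255, 0.0499]), array([ 0.4582, -0.0466]), array([ 0.4408, -0.0344])] [0.4831 0.0077 0.054 ]
tin [array([0.3545, 0.48  ]), array([0.5647, 0.466 ]), array([0.5532, 0.3329]), array([0.3429, 0.3482])] [0.4534 0.4068 0.045 ]
lamphead [ 0.465154   -0.39782601  0.36      ] tcp [ 0.21298491 -0.47979725  0.231261  ] [[ 9.13997076e-01  4.05720765e-01 -6.98406869e-05]
 [ 4.05720771e-01 -9.13997067e-01  1.32545784e-04]
 [-1.00576062e-05 -1.49482276e-04 -9.99999989e-01]]
```

View pics/crop.png

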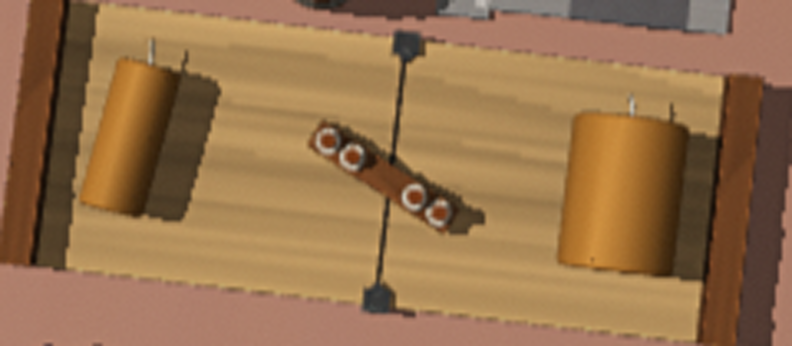

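The thick candle is the tan one at (378,258). It could be mistaken for the blue ones at (211,331) and (458,169), the purple one at (353,141), the slim one at (229,241) and the tan jar group at (590,90). The crop confirms it: it lies on the board at the lamp end with its wick up, nearly parallel to the line. The bar with its 4 cups lies on the line at (306,252), and the tin is on the left.

```bash
cat >> h.py <<'E'
def need(x,y,z,yaw=None):
    s=telemetry.observe();R=np.array(s["orientation"]);d=R.T@(np.array([x,y,z])-s["tcp_pos"])/.03
    cur=np.degrees(np.arctan2(R[1,0],R[0,0]))
    print("units",d.round(2),"yaw",cur.round(2),"wz units",None if yaw is None else round(-((yaw-cur+180)%360-180)/4,2),"t",s["t"],"F",np.round(s["ft_force"],1),"J",np.round(s["qpos"],0),"tcp",np.round(s["tcp_pos"],4),"w",s["gripper_width"])
E
r="0.93 -0.7 0 0 0 0"
for i in 1; do :; done
python3 -m creep '0.93 -0.7 0 0 0 0;0.93 -0.7 0 0 0 0;0.93 -0.7 0 0 0 0;0.93 -0.7 0 0 0 0;0.93 -0.7 0 0 0 0' 0.6 40
python3 -m creep '0.93 -0.7 0 0 0 0;0.93 -0.7 0 0 0 0;0.93 -0.7 0 0 0 0;0.93 -0.7 0 0 0 0;0.93 -0.7 0 0 0 0'
python3 -m creep '0.93 -0.7 0 0 0 0;0.93 -0.7 0 0 0 0;0.93 -0.7 0 0 0 0;0.93 -0.7 0 0 0 0;0.93 -0.7 0 0 0 0'
python3 -m creep '0.93 -0.7 0 0 0 0;0 0 0.7 0 0 -1;0 0 0.7 0 0 -1;0 0 0.7 0 0 -1;0 0 0 0 0 -1'
python3 -m creep '0 0 0 0 0 -1;0 0 0 0 0 -1;0 0 0 0 0 -1;0 0 0 0 0 -0.8;0 0 0 0 0 0'
python3 -c "
from h import *
need(.484,.0075,.10,55.1)"
```

```text
t: 1.72
tcp_pos: [0.2983, -0.3258, 0.2313]
orientation: [[0.914, 0.405, 0.0], [0.405, -0.914, -0.0], [0.0, 0.0, -1.0]]
ft_force: [-0.2, -0.6, 0.2]
gripper_width: 0.598
grasp_force: 0.0
t: 2.13
tcp_pos: [0.3833, -0.1731, 0.2315]
orientation: [[0.914, 0.406, 0.001], [0.406, -0.914, -0.0], [0.0, 0.0, -1.0]]
ft_force: [0.5, -0.4, -0.2]
gripper_width: 0.601
grasp_force: 0.0
t: 2.55
tcp_pos: [0.4683, -0.0203, 0.2315]
orientation: [[0.914, 0.406, 0.0], [0.406, -0.914, -0.0], [0.0, 0.0, -1.0]]
ft_force: [0.2, -0.9, 0.1]
gripper_width: 0.598
grasp_force: 0.0
t: 2.97
tcp_pos: [0.4827, 0.0089, 0.1647]
orientation: [[0.764, 0.645, -0.005], [0.645, -0.764, -0.0], [-0.004, -0.003, -1.0]]
ft_force: [-1.0, 0.9, 0.5]
gripper_width: 0.6
grasp_force: 0.0
t: 3.38
tcp_pos: [0.4847, 0.0084, 0.1683]
orientation: [[0.57, 0.822, -0.0], [0.822, -0.57, 0.0], [0.0, -0.0, -1.0]]
ft_force: [-0.3, 0.2, 0.8]
gripper_width: 0.6
grasp_force: 0.0
units [-0.04 -0.    2.28] yaw 55.28 wz units 0.05 t 3.3833 F [-0.3  0.2  0.8] J [  1.  11. -13.  65.   0. 126.] tcp [0.4847 0.0084 0.1683] w 0.6000623041351624
```

```bash
python3 -m creep '-0.04 0 1 0 0 0;0 0 1 0 0 0;0 0 1 0 0 0;0 0 0.8 0 0 0;0 0 0.5 0 0 0'
python3 -m creep '0 0 0.3 0 0 0;0 0 0.28 0 0 0;0 0 0 0 0 0'
python3 -c "
from h import *
shot('scene','s1.png')
im=cv2.imread('pics/s1.png')[180:320,250:410];cv2.imwrite('pics/s1c.png',cv2.resize(im,None,fx=4,fy=4))"
```

```text
t: 3.8
tcp_pos: [0.4826, 0.0074, 0.037]
orientation: [[0.573, 0.819, -0.003], [0.819, -0.573, 0.0], [-0.001, -0.002, -1.0]]
ft_force: [-1.2, 0.1, 0.0]
gripper_width: 0.599
grasp_force: 0.0
t: 4.05
tcp_pos: [0.4835, 0.0075, 0.021]
orientation: [[0.572, 0.82, -0.001], [0.82, -0.572, 0.0], [-0.001, -0.001, -1.0]]
ft_force: [0.5, -0.4, -0.4]
gripper_width: 0.602
grasp_force: 0.0
```

View pics/s1c.png

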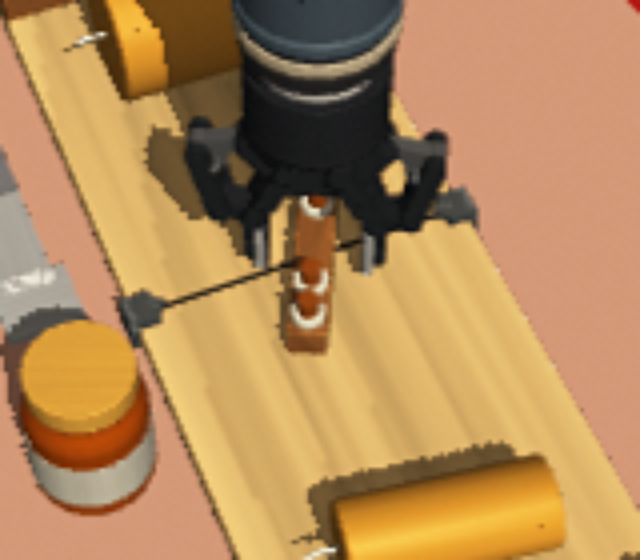

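The fingers straddle the free middle of the bar between the cup pairs (around (315,230) in the crop). Closing.

```bash
python3 -m creep '0 0 0 0 0 0;0 0 0 0 0 0;0 0 0 0 0 0;0 0 0 0 0 0;0 0 0 0 0 0' 0 40
python3 -m creep '0 0 0 0 0 0;0 0 -0.3 0 0 0;0 0 -0.6 0 0 0;0 0 -1 0 0 0;0 0 -1 0 0 0'
python3 -m creep '0 0 -0.7 0 0 0;0 0 0 0 0 0'
python3 -c "
from h import *
need(.4555,.413,.13,176)"
```

```text
t: 4.52
tcp_pos: [0.4848, 0.0075, 0.023]
orientation: [[0.572, 0.82, 0.002], [0.82, -0.572, 0.0], [0.001, 0.002, -1.0]]
ft_force: [0.3, 0.7, 6.0]
gripper_width: 0.246
grasp_force: 39.9
t: 4.93
tcp_pos: [0.4831, 0.0074, 0.1102]
orientation: [[0.572, 0.82, -0.002], [0.82, -0.572, 0.0], [-0.001, -0.001, -1.0]]
ft_force: [0.8, -0.2, -0.3]
gripper_width: 0.244
grasp_force: 39.3
t: 5.1
tcp_pos: [0.4864, 0.0075, 0.1349]
orientation: [[0.572, 0.82, 0.007], [0.82, -0.572, 0.0], [0.004, 0.006, -1.0]]
ft_force: [0.3, -0.3, -0.8]
gripper_width: 0.244
grasp_force: 39.4
units [10.5  -8.57  0.16] yaw 55.13 wz units -30.22 t 5.1 F [ 0.3 -0.3 -0.8] J [  1.  13. -17.  60.   0. 126.] tcp [0.4864 0.0075 0.1349] w 0.2440941182157673
```

```bash
python3 -m creep '0.87 -0.71 0 0 0 0;0.87 -0.71 0 0 0 0;0.87 -0.71 0 0 0 0;0.87 -0.71 0 0 0 0;0.87 -0.71 0 0 0 0'
python3 -m creep '0.87 -0.71 0 0 0 0;0.87 -0.71 0 0 0 0;0.87 -0.71 0 0 0 0;0.87 -0.71 0 0 0 0;0.87 -0.71 0 0 0 0'
python3 -m creep '0.87 -0.71 0 0 0 0;0.87 -0.71 0 0 0 0;0 0 0 0 0 -1;0 0 0 0 0 -1;0 0 0 0 0 -1' >/dev/null
python3 -m creep '0 0 0 0 0 -1;0 0 0 0 0 -1;0 0 0 0 0 -1;0 0 0 0 0 -1;0 0 0 0 0 -1' >/dev/null
python3 -m creep '0 0 0 0 0 -1;0 0 0 0 0 -1;0 0 0 0 0 -1;0 0 0 0 0 -1;0 0 0 0 0 -1' >/dev/null
python3 -m creep '0 0 0 0 0 -1;0 0 0 0 0 -1;0 0 0 0 0 -1;0 0 0 0 0 -1;0 0 0 0 0 -1' >/dev/null
python3 -m creep '0 0 0 0 0 -1;0 0 0 0 0 -1;0 0 0 0 0 -1;0 0 0 0 0 -1;0 0 0 0 0 -1' >/dev/null
python3 -m creep '0 0 0 0 0 -1;0 0 0 0 0 -1;0 0 0 0 0 -1;0 0 0 0 0 -1;0 0 0 0 0 -1' >/dev/null
python3 -m creep '0 0 0 0 0 -1;0 0 0 0 0 -1;0 0 0 0 0 0'
python3 -c "
from h import *
need(.4555,.413,.010,176)
im=shot('scene','s2.png');im=cv2.imread('pics/s2.png')[280:480,340:600];cv2.imwrite('pics/s2c.png',cv2.resize(im,None,fx=2.5,fy=2.5))"
```

```text
t: 5.52
tcp_pos: [0.4706, 0.1768, 0.1301]
orientation: [[0.572, 0.82, 0.0], [0.82, -0.572, 0.0], [0.0, -0.0, -1.0]]
ft_force: [0.6, -0.3, -0.1]
gripper_width: 0.248
grasp_force: 39.4
t: 5.93
tcp_pos: [0.4577, 0.3449, 0.13]
orientation: [[0.572, 0.821, -0.0], [0.821, -0.572, -0.0], [-0.0, -0.0, -1.0]]
ft_force: [1.3, 0.5, -0.6]
gripper_width: 0.244
grasp_force: 39.4
t: 8.68
tcp_pos: [0.4531, 0.4103, 0.1298]
orientation: [[-0.997, 0.082, -0.0], [0.082, 0.997, -0.0], [0.0, -0.0, -1.0]]
ft_force: [-0.2, -0.6, -0.8]
gripper_width: 0.244
grasp_force: 39.4
units [-0.08  0.1   3.99] yaw 175.31 wz units -0.17 t 8.6833 F [-0.2 -0.6 -0.8] J [42. 25.  1. 66.  0. 47.] tcp [0.4531 0.4103 0.1298] w 0.243675517739152
```

View pics/s2c.png

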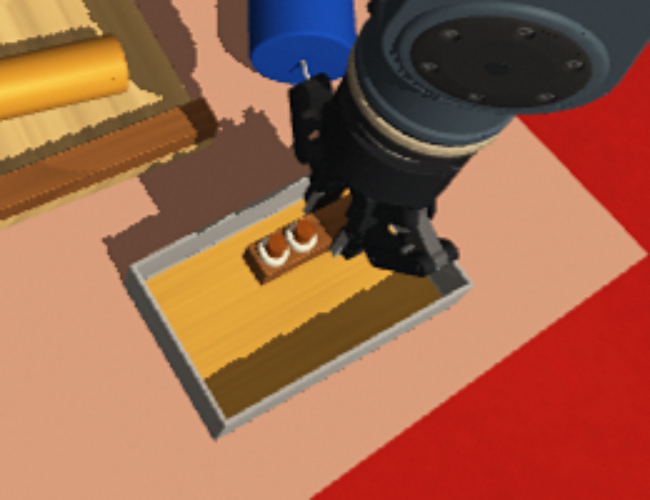

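The bar is held level, parallel to the tin's long side, over its opening. Lowering and releasing.

```bash
python3 -m creep '-0.08 0.1 1 0 0 0;0 0 1 0 0 0;0 0 0.9 0 0 0;0 0 0.5 0 0 0;0 0 0.3 0 0 0'
python3 -m creep '0 0 0.2 0 0 0;0 0 0.05 0 0 0;0 0 0 0 0 0'
python3 -m creep '0 0 0 0 0 0;0 0 0 0 0 0;0 0 0 0 0 0;0 0 0 0 0 0;0 0 0 0 0 0' 0.5
python3 -m creep '0 0 -0.5 0 0 0;0 0 -1 0 0 0;0 0 -1 0 0 0;0 0 -1 0 0 0;0 0 -1 0 0 0'
python3 -c "
from h import *
need(.4555,.413,.16,176)
shot('top')
T=cut_out('top','tin');B=cut_out('top','bar')
for n,L in(('tin',T),('bar',B)):
  for r in L[:3]: print(n,r['p'],r['at'],onz('top',r['at'][1],r['at'][0],.03).round(3))"
```

```text
t: 9.15
tcp_pos: [0.4548, 0.4123, 0.0166]
orientation: [[-0.996, 0.087, -0.003], [0.087, 0.996, -0.002], [0.002, -0.002, -1.0]]
ft_force: [0.0, -0.1, -0.6]
gripper_width: 0.244
grasp_force: 39.4
t: 9.4
tcp_pos: [0.4562, 0.4136, 0.0119]
orientation: [[-0.996, 0.085, 0.0], [0.085, 0.996, 0.001], [-0.0, 0.001, -1.0]]
ft_force: [-0.2, 0.3, 0.3]
gripper_width: 0.247
grasp_force: 39.4
t: 9.82
tcp_pos: [0.4561, 0.4135, 0.0119]
orientation: [[-0.996, 0.085, 0.001], [0.085, 0.996, 0.001], [-0.0, 0.001, -1.0]]
ft_force: [-0.1, -0.1, -0.4]
gripper_width: 0.499
grasp_force: 0.0
t: 10.23
tcp_pos: [0.4557, 0.4131, 0.148]
orientation: [[-0.996, 0.085, -0.0], [0.085, 0.996, 0.0], [0.0, 0.0, -1.0]]
ft_force: [0.2, 0.2, -0.4]
gripper_width: 0.503
grasp_force: 0.0
units [ 0.01 -0.01 -0.4 ] yaw 175.13 wz units -0.22 t 10.2333 F [ 0.2  0.2 -0.4] J [42. 25.  3. 68.  0. 47.] tcp [0.4557 0.4131 0.148 ] w 0.5033992345739855
tin 0.57 [273.2, 145.5] [0.447 0.395 0.03 ]
bar 0.59 [264.6, 138.4] [0.468 0.412 0.03 ]
```

```bash
for k in 1; do :; done
python3 -m creep '0 0 -0.4 0 0 1;0 0 0 0 0 1;0 0 0 0 0 1;0 0 0 0 0 1;0 0 0 0 0 1' 0.7 >/dev/null
python3 -m creep '0 0 0 0 0 1;0 0 0 0 0 1;0 0 0 0 0 1;0 0 0 0 0 1;0 0 0 0 0 1' >/dev/null
python3 -m creep '0 0 0 0 0 1;0 0 0 0 0 1;0 0 0 0 0 1;0 0 0 0 0 1;0 0 0 0 0 1' >/dev/null
python3 -m creep '0 0 0 0 0 1;0 0 0 0 0 1;0 0 0 0 0 1;0 0 0 0 0 1;0 0 0 0 0 1' >/dev/null
python3 -m creep '0 0 0 0 0 1;0 0 0 0 0 1;0 0 0 0 0 1;0 0 0 0 0 0.3;0 0 0 0 0 0'
python3 -m creep '-0.97 0.14 0 0 0 0;-0.97 0.14 0 0 0 0;-0.97 0.14 0 0 0 0;-0.97 0.14 0 0 0 0;-0.97 0.14 0 0 0 0' >/dev/null
python3 -m creep '-0.97 0.14 0 0 0 0;-0.97 0.14 0 0 0 0;-0.97 0.14 0 0 0 0;-0.97 0.14 0 0 0 0;-0.97 0.14 0 0 0 0' 
python3 -m creep '-0.97 0.14 0 0 0 0;-0.97 0.14 0 0 0 0;-0.97 0.14 0 0 0 0;-0.97 0.14 0 0 0 0;-0.97 0.14 0 0 0 0' >/dev/null
python3 -m creep '-0.97 0.14 0 0 0 0;-0.97 0.14 0 0 0 0;-0.97 0.14 0 0 0 0;-0.97 0.14 0 0 0 0;-0.97 0.14 0 0 0 0'
python3 -m creep '-0.97 0.14 0 0 0 0;-0.97 0.14 0 0 0 0;0 0 0 0 0 0'
python3 -c "
from h import *
need(.4579,-.2371,.042,81.9)"
```

```text
t: 12.47
tcp_pos: [0.4556, 0.413, 0.1575]
orientation: [[0.14, 0.99, -0.001], [0.99, -0.14, -0.001], [-0.001, -0.001, -1.0]]
ft_force: [0.7, 0.3, 0.5]
gripper_width: 0.7
grasp_force: 0.0
t: 13.3
tcp_pos: [0.4562, 0.1179, 0.1581]
orientation: [[0.138, 0.99, -0.0], [0.99, -0.138, 0.0], [-0.0, -0.0, -1.0]]
ft_force: [0.2, 0.2, 0.4]
gripper_width: 0.699
grasp_force: 0.0
t: 14.13
tcp_pos: [0.457, -0.1761, 0.1581]
orientation: [[0.138, 0.99, -0.0], [0.99, -0.138, 0.0], [0.0, -0.0, -1.0]]
ft_force: [1.5, 0.9, -0.2]
gripper_width: 0.698
grasp_force: 0.0
t: 14.38
tcp_pos: [0.4577, -0.2377, 0.1579]
orientation: [[0.141, 0.99, 0.0], [0.99, -0.141, -0.001], [-0.001, 0.0, -1.0]]
ft_force: [0.3, 0.3, 0.4]
gripper_width: 0.7
grasp_force: 0.0
units [0.03 0.   3.86] yaw 81.88 wz units -0.0 t 14.3833 F [0.3 0.3 0.4] J [-27.  15. -10.  65.  -0.  71.] tcp [ 0.4577 -0.2377  0.1579] w 0.6997692958139523
```

```bash
python3 -m creep '0 0 0.8 0 0 0;0 0 0.9 0 0 0;0 0 0.9 0 0 0;0 0 0.7 0 0 0;0 0 0.4 0 0 0'
python3 -m creep '0 0 0.16 0 0 0;0 0 0 0 0 0'
python3 -c "
from h import *
im=shot('scene','s3.png');im=cv2.imread('pics/s3.png')[120:320,210:410];cv2.imwrite('pics/s3c.png',cv2.resize(im,None,fx=3,fy=3))"
```

```text
t: 14.8
tcp_pos: [0.4561, -0.2324, 0.0447]
orientation: [[0.138, 0.99, -0.003], [0.99, -0.138, 0.002], [0.001, -0.003, -1.0]]
ft_force: [-0.4, 0.6, -0.6]
gripper_width: 0.699
grasp_force: 0.0
t: 14.97
tcp_pos: [0.4568, -0.2328, 0.0414]
orientation: [[0.139, 0.99, -0.002], [0.99, -0.139, 0.001], [0.001, -0.002, -1.0]]
ft_force: [-0.4, -0.2, -0.3]
gripper_width: 0.698
grasp_force: 0.0
```

View pics/s3c.png

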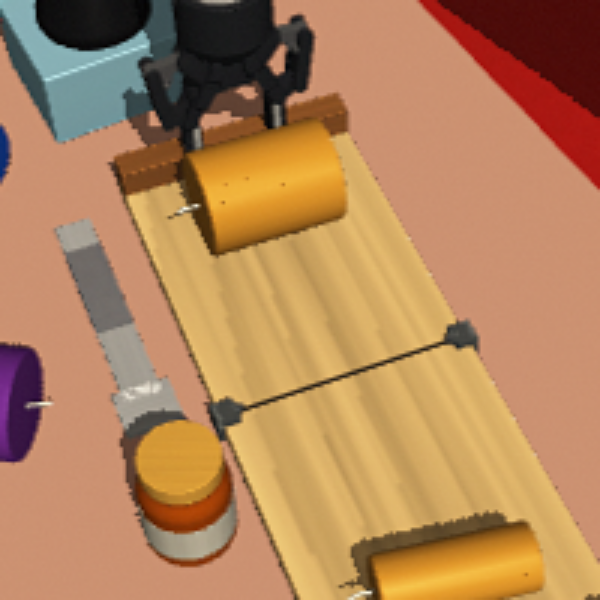

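The candle is about square to the line, but it looks slightly askew and off-centre against the fingers (finger mid column about 235, candle about 262). I'll fit a cylinder model to the saved clear pictures.

```bash
cat > fit.py <<'E'
from h import *
from scipy.optimize import minimize
M=np.array([.4883,.0010]);A=-.141
def hull(cam,p):
    x,y,a=p;ax=np.array([np.cos(a),np.sin(a),0]);n=np.array([-ax[1],ax[0],0]);c=np.array([x,y,.06])
    t=np.linspace(0,2*np.pi,40)
    return cv2.convexHull(np.array([px(cam,c+s*.055*ax+.042*(np.cos(q)*n+np.sin(q)*np.array([0,0,1]))) for s in(-1,1) for q in t],np.float32))[:,0]
def mask(im,box):
    h=cv2.cvtColor(im,cv2.COLOR_RGB2HSV);m=((h[...,1]>165)&(h[...,0]>8)&(h[...,0]<28)&(h[...,2]>70)).astype(np.uint8)
    o=np.zeros_like(m);x0,y0,x1,y1=box;o[y0:y1,x0:x1]=m[y0:y1,x0:x1]
    n,l,s,c=cv2.connectedComponentsWithStats(cv2.morphologyEx(o,cv2.MORPH_OPEN,np.ones((3,3))));return (l==1+np.argmax(s[1:,4])).astype(np.uint8)
def fit(views,p0):
    def cost(p):
        f=0
        for cam,m in views:
            r=np.zeros(m.shape,np.uint8);cv2.fillConvexPoly(r,np.round(hull(cam,p)*256).astype(np.int32),1,shift=8)
            f+=1-(r&m).sum()/(r|m).sum()
        return f
    r=minimize(cost,p0,method="Nelder-Mead",options=dict(initial_simplex=np.array(p0)+np.array([[0,0,0],[.01,0,0],[0,.01,0],[0,0,.15]])))
    d=r.x[:2]-M;a=np.array([np.cos(A),np.sin(A)]);u=np.array([-a[1],a[0]])
    print("cost",round(r.fun,3),r.x.round(4),"mark x,y,ang mm:",(d@a*1000).round(1),(d@u*1000).round(1),(r.x[2]-A).round(3));return r.x
E
python3 - <<'E'
from fit import *
t=cv2.imread("pics/top0.png")[:,:,::-1].copy();s=cv2.imread("pics/scene0.png")[:,:,::-1].copy()
mt=mask(t,(350,225,408,292));ms=mask(s,(262,155,335,210))
print(mt.sum(),ms.sum())
fit([("top",mt)],[.468,-.165,-.17]);fit([("scene",ms)],[.468,-.165,-.17]);fit([("top",mt),("scene",ms)],[.468,-.165,-.1])
for p in[(.4568,-.2328,.042)]:print(px("scene",p))
# pointers in scene
im=s;d=(im.max(2)<70).astype(np.uint8)
for b in((355,222,375,242),(276,250,296,268)):
    o=np.zeros_like(d);o[b[1]:b[3],b[0]:b[2]]=d[b[1]:b[3],b[0]:b[2]];m=cv2.moments(o);c=(m["m10"]/m["m00"],m["m01"]/m["m00"]);print(m["m00"],onz("scene",*c,.022).round(4))
E
```

```text
1511 2102Traceback (most recent call last):
  File "<stdin>", line 5, in <module>
  File "fit.py", line 19, in fit
    r=minimize(cost,p0,method="Nelder-Mead",options=dict(initial_simplex=np.array(p0)+np.array([[0,0,0],[.01,0,0],[0,.01,0],[0,0,.15]])))
    res = _minimize_neldermead(fun, x0, args, callback, bounds=bounds,
                               **options)
    fxr = func(xr)
    fx = function(np.copy(x), *(wrapper_args + args))
  File "fit.py", line 16, in cost
    r=np.zeros(m.shape,np.uint8);cv2.fillConvexPoly(r,np.round(hull(cam,p)*256).astype(np.int32),1,shift=8)
                                                               ~~~~^^^^^^^
  File "fit.py", line 7, in hull
    return cv2.convexHull(np.array([px(cam,c+s*.055*ax+.042*(np.cos(q)*n+np.sin(q)*np.array([0,0,1]))) for s in(-1,1) for q in t],np.float32))[:,0]
                                    ~~^^^^^^^^^^^^^^^^^^^^^^^^^^^^^^^^^^^^^^^^^^^^^^^^^^^^^^^^^^^^^^^^
  File "h.py", line 9, in px
    p=optics.camera_params(cam);E=np.array(p["extrinsics"]);q=E[:3,:3]@np.array(P)+E[:3,3]
ValueError: time passes only in moves, steps and waits
```

```bash
cat > f1.py <<'E'
from fit import *
import sys
P0=[float(v) for v in sys.argv[2:5]]
for cam in sys.argv[1].split(","):
    shot(cam);L=cut_out(cam,"candle");u,v=px(cam,(P0[0],P0[1],.06))
    m=min(L,key=lambda r:np.hypot(r["at"][1]-u,r["at"][0]-v))
    print(cam,m["p"],m["at"],(u,v));fit([(cam,m["region"].astype(np.uint8))],P0)
E
timeout 200 python3 f1.py scene,top .468 -.165 -.17; python3 -c "
from h import *
print(telemetry.observe()['tcp_pos'])"
```

```text
scene 0.69 [179.8, 297.3] (np.float64(296.7235773001201), np.float64(182.62292406322075))
cost 0.043 [ 0.4644 -0.1673 -0.1874] mark x,y,ang mm: 0.0 -170.0 -0.046
top 0.94 [257.5, 378.1] (np.float64(378.6825425672902), np.float64(257.582713281714))
cost 0.061 [ 0.4668 -0.1645 -0.1567] mark x,y,ang mm: 2.0 -166.9 -0.016
[ 0.45832607 -0.23377965  0.04361076]
```

```bash
python3 -m creep '0.1 0 0 0 0 0;0.1 0 0 0 0 0;0.1 0 0 0 0 0;0.07 0 0 0 0 0;0.07 0 0 0 0 0' | grep -E 'tcp|force'
python3 -m creep '0.05 0 0 0 0 0;0.05 0 0 0 0 0;0.05 0 0 0 0 0;0.05 0 0 0 0 0;0.05 0 0 0 0 0'| grep -E 'tcp|force'
python3 -m creep '0.05 0 0 0 0 0;0.05 0 0 0 0 0;0.06 0 0 0 0 0;0.06 0 0 0 0 0;0.07 0 0 0 0 0'| grep -E 'tcp|force'
python3 -m creep '0.08 0 0 0 0 0;0.08 0 0 0 0 0;0.08 0 0 0 0 0;0.08 0 0 0 0 0;0.08 0 0 0 0 0'| grep -E 'tcp|force'
timeout 200 python3 f1.py scene,top .468 -.14 -.16
```

```text
tcp_pos: [0.4596, -0.2201, 0.0427]
ft_force: [-0.3, -0.7, 0.1]
grasp_force: 0.0
tcp_pos: [0.4605, -0.2129, 0.0426]
ft_force: [0.4, -0.4, 0.2]
grasp_force: 0.1
tcp_pos: [0.4618, -0.2043, 0.0426]
ft_force: [-0.2, 0.1, 0.3]
grasp_force: 0.0
tcp_pos: [0.4634, -0.1922, 0.0426]
ft_force: [-0.1, -1.6, 0.7]
grasp_force: 0.1
scene 0.63 [190.2, 303.8] (np.float64(301.81180026529603), np.float64(189.328403996161))
cost 0.049 [ 0.4688 -0.141  -0.1801] mark x,y,ang mm: 0.7 -143.4 -0.039
top 0.59 [256.1, 363.7] (np.float64(368.1666192857347), np.float64(257.8788632703051))
cost 0.089 [ 0.4705 -0.1347 -0.1469] mark x,y,ang mm: 1.4 -136.8 -0.006
```

```bash
python3 -m creep '0.09 0 0 0 0 0;0.1 0 0 0 0 0;0.11 0 0 0 0 0;0.12 0 0 0 0 0;0.12 0 0 0 0 0' | grep -E 'tcp|force'
python3 -m creep '0.12 0 0 0 0 0;0.12 0 0 0 0 0;0.12 0 0 0 0 0;0.12 0 0 0 0 0;0.12 0 0 0 0 0' | grep -E 'tcp|force'
python3 -m creep '0.12 0 0 0 0 0;0.12 0 0 0 0 0;0.12 0 0 0 0 0;0.12 0 0 0 0 0;0.12 0 0 0 0 0' | grep -E 'tcp|force'
python3 -m creep '0.12 0 0 0 0 0;0.12 0 0 0 0 0;0.12 0 0 0 0 0;0.11 0 0 0 0 0;0.1 0 0 0 0 0' | grep -E 'tcp|force'
python3 -m creep '0.09 0 0 0 0 0;0.08 0 0 0 0 0;0.06 0 0 0 0 0;0.04 0 0 0 0 0;0.02 0 0 0 0 0' | grep -E 'tcp|force'
timeout 200 python3 f1.py scene,top .480 -.055 -.16
python3 -c "
from h import *
from fit import M,A
p=np.array(telemetry.observe()['tcp_pos'][:2])-M;print(p@[-np.sin(A),np.cos(A)])"
```

```text
tcp_pos: [0.4657, -0.176, 0.0426]
ft_force: [1.0, 1.1, -0.9]
grasp_force: 0.0
tcp_pos: [0.4683, -0.1582, 0.0426]
ft_force: [-0.4, -0.7, -0.1]
grasp_force: 0.1
tcp_pos: [0.4708, -0.1405, 0.0426]
ft_force: [0.9, 0.1, 0.7]
grasp_force: 0.1
tcp_pos: [0.4732, -0.1235, 0.0426]
ft_force: [0.3, -0.2, -0.4]
grasp_force: 0.0
tcp_pos: [0.4744, -0.1151, 0.0426]
ft_force: [0.4, -0.7, -1.1]
grasp_force: 0.0
scene 0.56 [213.6, 314.3] (np.float64(315.42701188762834), np.float64(215.4426499651352))
cost 0.031 [ 0.4797 -0.0622 -0.1449] mark x,y,ang mm: 0.4 -63.7 -0.004
top 0.82 [253.6, 330.6] (np.float64(332.22300652272463), np.float64(253.8276475107821))
cost 0.243 [ 0.4838 -0.0524 -0.1702] mark x,y,ang mm: 3.0 -53.5 -0.029
-0.11715526813036799
```

```bash
python3 -m creep '0.05 0 0 0 0 0;0.08 0 0 0 0 0;0.1 0 0 0 0 0;0.11 0 0 0 0 0;0.11 0 0 0 0 0' | grep -E 'tcp|force'
python3 -m creep '0.11 0 0 0 0 0;0.11 0 0 0 0 0;0.11 0 0 0 0 0;0.11 0 0 0 0 0;0.1 0 0 0 0 0' | grep -E 'tcp|force'
python3 -m creep '0.1 0 0 0 0 0;0.09 0 0 0 0 0;0.08 0 0 0 0 0;0.07 0 0 0 0 0;0.06 0 0 0 0 0' | grep -E 'tcp|force'
python3 -m creep '0.04 0 0 0 0 0;0.03 0 0 0 0 0;0.02 0 0 0 0 0;0.01 0 0 0 0 0;0 0 0 0 0 0' | grep -E 'tcp|force'
timeout 200 python3 f1.py scene .485 -.017 -.145
python3 -c "
from h import *
from fit import M,A
p=np.array(telemetry.observe()['tcp_pos'][:2])-M;print(p@[-np.sin(A),np.cos(A)])
im=shot('scene');cv2.imwrite('pics/s4c.png',cv2.resize(im[160:340,240:420],None,fx=3.3,fy=3.3)[:,:,::-1])"
```

```text
tcp_pos: [0.4763, -0.1015, 0.0426]
ft_force: [-0.6, -0.1, 1.0]
grasp_force: 0.2
tcp_pos: [0.4786, -0.0854, 0.0426]
ft_force: [0.1, 0.2, -0.3]
grasp_force: 0.0
tcp_pos: [0.4802, -0.0738, 0.0426]
ft_force: [0.1, 0.5, 0.3]
grasp_force: 0.0
tcp_pos: [0.4806, -0.071, 0.0426]
ft_force: [0.0, -0.3, 0.0]
grasp_force: 0.0
scene 0.56 [227.6, 320.6] (np.float64(322.0615816020845), np.float64(227.82742167066402))
cost 0.062 [ 0.4889 -0.0199 -0.1505] mark x,y,ang mm: 3.5 -20.6 -0.009
-0.07245805342939059
```

View pics/s4c.png

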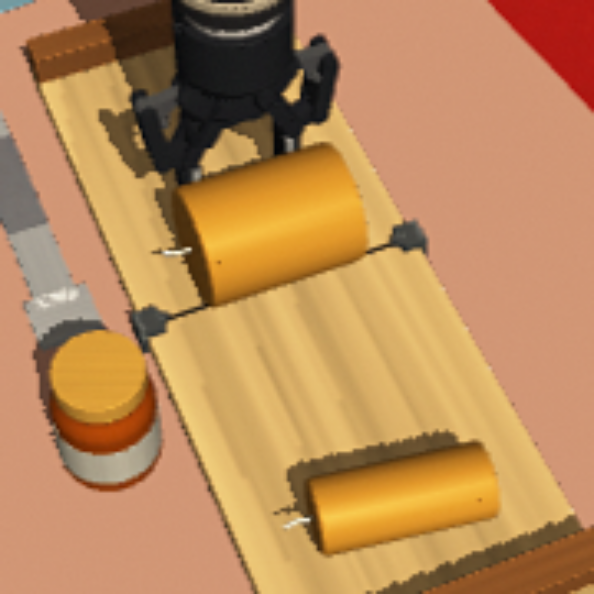

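The candle is square, about 20 mm short of the line, which shows under its front edge between the pointers at (150,325) and (408,238). Pushing the last 20 mm slowly, then backing off.

```bash
python3 -m creep '0.03 0 0 0 0 0;0.06 0 0 0 0 0;0.07 0 0 0 0 0;0.07 0 0 0 0 0;0.07 0 0 0 0 0' | grep -E 'tcp|force'
python3 -m creep '0.07 0 0 0 0 0;0.07 0 0 0 0 0;0.06 0 0 0 0 0;0.05 0 0 0 0 0;0.04 0 0 0 0 0' | grep -E 'tcp|force'
python3 -m creep '0.03 0 0 0 0 0;0.02 0 0 0 0 0;0.01 0 0 0 0 0;0 0 0 0 0 0;0 0 0 0 0 0' | grep -E 'tcp|force'
python3 -m creep '-0.1 0 0 0 0 0;-0.3 0 0 0 0 0;-0.6 0 0 0 0 0;-0.9 0 0 0 0 0;-0.9 0 0 0 0 0' | grep -E 'tcp|force'
python3 -m creep '-0.5 0 -0.5 0 0 0;0 0 -1 0 0 0;0 0 -1 0 0 0;0 0 -1 0 0 0;-0.9 0 -1 0 0 0' | grep -E 'tcp|force'
timeout 300 python3 f1.py scene,top .488 0.0 -.145
python3 -c "
from h import *
im=shot('top');cv2.imwrite('pics/t5.png',cv2.resize(im[190:310,100:440],None,fx=2.3,fy=2.3)[:,:,::-1]);print(telemetry.observe()['t'])"
```

```text
tcp_pos: [0.4819, -0.0618, 0.0426]
ft_force: [-0.4, -0.8, -0.4]
grasp_force: 0.1
tcp_pos: [0.4831, -0.0533, 0.0426]
ft_force: [0.2, -0.2, -0.2]
grasp_force: 0.2
tcp_pos: [0.4834, -0.0517, 0.0426]
ft_force: [-0.3, 0.2, 0.1]
grasp_force: 0.0
tcp_pos: [0.4713, -0.1361, 0.0427]
ft_force: [0.4, -0.4, 0.7]
grasp_force: 0.0
tcp_pos: [0.4653, -0.175, 0.1791]
ft_force: [0.9, 0.3, -0.1]
grasp_force: 0.0
scene 0.56 [233.1, 326.3] (np.float64(324.8170891286258), np.float64(233.67473486282648))
cost 0.044 [ 0.4904 -0.0006 -0.1711] mark x,y,ang mm: 2.3 -1.3 -0.03
top 0.66 [248.6, 308.3] (np.float64(308.9520192642102), np.float64(251.10594047061355))
cost 0.053 [ 0.4902  0.0015 -0.1544] mark x,y,ang mm: 1.8 0.7 -0.013
23.5167
```

View pics/t5.png

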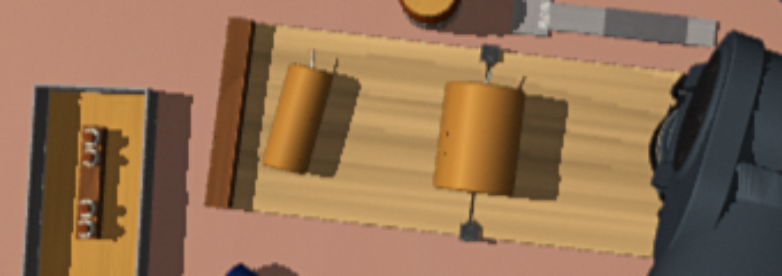

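The candle rests over the line, square and between the pointers (steel ends at (490,55) and (470,230)). The bar is inside the tin at (90,183).

```bash
python3 -m creep '0 0 0 0 0 0;0 0 0 0 0 0;0 0 0 0 0 0;0 0 0 0 0 0;0 0 0 0 0 0' | head -2; python3 -c "
from h import *
print(manip.job_done())"
```

```text
t: 23.93
tcp_pos: [0.4656, -0.1762, 0.1772]
the job is handed in; nothing more can be done
None
```

The bar lies in the tin and the thick candle rests over the line, about 1 mm off, within 0.03 rad of square and between the pointers; I handed the job in at about 24 s, and no verdict came back.

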